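# Fit the lock knob, then light the board with the torch

### The arm

A 7-joint arm with a two-finger parallel gripper is mounted at the origin on the work surface. World frame = base frame: x ahead of the robot, y to its left, z up, the work surface at z = 0. Lengths are in m, angles in rad, forces in N, time in s.
With the tool pointing down it reaches from about 0.425 to 1.025 m from the base axis. Payload 9.4 kg.
Tool frame: the origin (TCP) lies midway between the tips of the shut fingers; the grasp point (between the pads) lies 19 mm behind it (hold_point_z is the distance from the TCP to the grasp point, in m); z points along the fingers, y is the line along which they close (so a half turn about z gives the same grasp; the last joint's range is limited). The gripper opens to 85 mm and grips with 20 to 120 N. Pads are 22 mm wide; open, the fingers measure 114 mm over their backs; the gripper's body (76 mm by 85 mm) begins 54 mm behind the grasp point. The pads swing forward as they close: fully open they stand 13 mm farther back than shut.
Start: joints at [1.107, 0.599, -0.003, 1.599, 0.002, 0.943, -0.08], TCP at [0.273, -0.671, 0.231] pointing down, gripper open.
Joint ranges: [-2.57, 2.57], [-0.35, 1.97], [-1.29, 1.29], [0.11, 2.56], [-1.05, 4.19], [0.11, 1.86], [-2.63, 2.63]. Speed limits (rad/s): [2.22, 2.22, 3.01, 3.01, 3.14, 3.14, 3.14].

### API

Orientations are given as a unit quaternion [x, y, z, w].
In Python, from workcell import * gives the robot as it stands.
- The arm moves only by the shell command python3 -m inch 'ROWS' [FORCE]. ROWS is JSON, a list of rows, each a list of 7 numbers: the shift along the world's x, y, z as a fraction of full scale, then the turn, a rotation vector about the world's x, y, z as a fraction of full scale, then the opening, from 0 (shut) to 1 (fully open). In form: [[tx, ty, tz, rx, ry, rz, hand], ...]. A call has 1 to 20 rows; each row shifts and turns the commanded pose from where the row before left it; what a row does not reach is not made up. Full scale, the value 1, is 0.025 m for a shift and 0.1 rad for a turn. A row lasts 1/12 s, in which the tool goes at most 41.7 mm and 7.16 degrees, less where a joint would pass 70% of its speed; a pose out of reach is approached as far as the arm can. A call with a number of a shift or a turn outside -1 to 1 is refused whole. A call with a gripper value outside its range is refused whole. The fingers move at their own pace and stop on an object; FORCE is the grip in N (left out, the last holds). Time passes only in rows, so rows that do not move let the fingers close. It gives the time, the measured TCP pose, the force, the opening and the grip force at its end, in the units of the state.
- get_state(): the state, without advancing time (a new reading comes with each control period).
- grab_frame(name): name is "scene" or "top" or "wrist"; returns the picture (400x640x3 uint8, red, green, blue); there is no depth.
- camera_model(name): a dict with "fx", "fy", "cx", "cy" (pixels), "eye" and "orientation" of the camera in the world; the wrist camera has in their place "T_tool_cam" (4x4, takes a point from camera to tool coordinates, whose origin is the TCP and whose axes are the flange's). Camera axes: x right, y down, z forward; pixel columns grow to the right and rows downward; lengths in m; the calibration is good to about 2 mm. A picture is of the moment at which its call begins: read the wrist's pose just before it. camera_model takes no time and is no camera call.
- close_job(): hands the job in; it is judged then, once.
Trained networks look in the newest picture that a camera, given by its name, has taken for a name from the list of things; names that differ only in an ending like _2 or _b are one class to them, and where a whole thing is asked for, a point or a joint stands for the part that bears it (a point fixed in the world has none). Each returns a list of dicts, best first, with "score" (0 to 1); they miss things now and then, are a little off and sometimes report something else, mostly with a low value. They report only what shows in the picture. A call takes as long as a camera call. They do not tell look-alikes from the thing itself.
- look_for(camera, label): "xyz" ([x, y, z] in m, in the coordinates of the camera as it stood for that picture, good to about 4 mm: the middle of the surface that is visible of it).
- trace(camera, label): "region" (400x640 bool, what is visible of it).
- pinpoint(camera, label): "xyz" ([x, y, z] in m, in the coordinates of the camera as it stood for that picture, good to about 4 mm: a listed point, or the origin of a listed thing).
The state is a dict: "t": time; "joint_pos": joint angles; "dq": joint speeds; "joint_torque": joint torques, N m; "position": TCP position; "ee_rot": TCP orientation; "ft_force": force on the tool from outside, world axes, zero at the start; "wrist_torque": the same for the moment, N m; "opening": finger opening in m; "gripper_force": force on a finger pad.
Only numpy, scipy, OpenCV 4.12 (cv2) and the standard library are available. Lean on these libraries where they do the work, as an engineer would, in place of code of your own. Each camera call takes 0.05 s, during which the arm holds its last target. There are 200 camera calls.

### The job

Get the clamped circuit board ready for inspection: first fit the winged knob with the square hole onto the square shaft of the board holder's locking screw, push it fully home and let go of it. Then draw the torch out of its slanted sleeve and hold it upright, lens end down, shining straight down on the middle of the board from about 8 cm above it; finish while still holding it there, steady in the gripper and touching nothing else. Leave the other things on the bench where they are.

Things in the scene. Friction and masses are not known exactly. Their poses are not given: they have to be found in the camera images.
- knob_center (a point): the winged knob, grey plastic, 40 g or so: a 30 x 30 mm square hub 30 mm high, with two wings (11 mm thick, from the foot to 20 mm up) reaching along its x axis to 34 mm either side of the centre, so the two hub faces across its y are bare to grip. A 14 mm square hole runs right through it along its z, sides parallel to the hub's. It stands on the bench with the hole upright. This point is the hub's centre, 15 mm above its underside; z up
- shaft_top (a point): tip of the locking screw's square steel shaft, at one end of the board holder: an upright 12 mm square shaft, 31 mm long, standing on a 32 mm round collar; its topmost 5 mm taper to 7 mm square. The sides of the square are parallel to this point's x and y, z up. The shaft can turn stiffly (about 0.06 N m, up to 0.8 rad either way from square with the holder)
- screw_seat (a point): centre of the collar's top face, at the root of the shaft, 30 mm above the bench: the knob's underside rests here when fully home, its centre then 15 mm above this point. Nothing within 60 mm stands higher than this except the shaft; axes as the board holder's
- board_center (a point): centre of the circuit board's upper face, 55 mm above the bench; the board is 90 mm along this point's x and 112 mm along its y; between two black jaws that reach 62 mm above the bench; its parts are up to 7 mm tall. z up
- board_holder: the fixed board holder: an aluminium rail 270 mm along its y axis, board at the +y end, locking screw 110 mm from the origin at the -y end. Origin: centre of the underside, on the bench
- torch_stand: the fixed stand of the torch: base plate 150 x 70 x 10 mm with a black square sleeve (37 mm outside, 27 mm inside, 70 mm deep), whose mouth leans up and towards the stand's own -x, 45 degrees from the vertical; the centre of the mouth is 20 mm to -x of the origin and 88 mm above the bench. Origin: centre of the underside, on the bench; z up
- torch_center (a point): the torch, a plain cylinder of grey metal, 24 mm diameter, 140 mm long, 110 g or so, loose in the sleeve with the lens end down inside it; 70 mm of it, to its tail, stand out of the sleeve. This point is its middle; its z axis runs along the torch from lens to tail
- torch_lens (a point): centre of the torch's lens end, 70 mm below torch_center along the torch's z
- torch_tail (a point): centre of the torch's tail end, 70 mm above torch_center along the torch's z
- round_knob: bystander: a round grey plastic knob, 38 mm diameter, 26 mm high, with a ROUND hole and no wings. Origin: centre of its underside
- solder_reel: bystander: a small flanged reel, 54 mm diameter, 34 mm high, on its flange. Origin: centre of its underside
- phone: bystander: a black phone, 150 x 74 x 9 mm, lying flat. Origin: centre of its underside
- flux_jar: bystander: a small amber jar with a lid, 44 mm diameter, 50 mm high. Origin: centre of its underside
- small_screwdriver: bystander: a red-handled screwdriver lying flat, 150 mm long; origin on its underside
- parts_tin: bystander: an open steel tin with one divider, 100 x 70 x 30 mm. Origin: centre of its underside
- coaster: bystander: a cork coaster, 90 mm diameter, 6 mm thick. Origin: centre of its underside
Things that resemble listed ones, but are neither listed nor needed, are in the scene too. Leave any black or green look-alike of the part that bears knob_center alone.

How it is judged:
By the outcome, as a careful person would: the job done as asked, in the order asked, and still so for the second after the job is handed in, while the arm keeps its last pose, push and grip.
It also fails if it takes over 64 s, if anything falls off the work surface, if the arm or the gripper's body presses on something with over 40 N, if the wrist force passes 120 N, or if a joint passes its speed limit or range.

## Working session

There is one attempt and no reset: what is moved stays moved. The work goes in short steps, Python scripts to look and compute and a shell command to move; the robot and the scene stay as the last step left them, time stands still between calls to the robot, and variables do not carry over. Pictures are saved under pics/ and viewed, at most 10 in all, crops included, and the job is handed in when it is done.

```bash
mkdir -p pics; ls; cat > h.py <<'E'
from workcell import *
import numpy as np, cv2
from scipy.spatial.transform import Rotation as R
def campose(name):
    m=camera_model(name)
    if 'T_tool_cam' in m:
        s=get_state(); T=np.eye(4); T[:3,:3]=R.from_quat(s['ee_rot']).as_matrix(); T[:3,3]=s['position']
        return T@np.array(m['T_tool_cam']),m
    T=np.eye(4)
    o=np.array(m['orientation']); T[:3,:3]=R.from_quat(o).as_matrix() if o.size==4 else o
    T[:3,3]=m['eye']; return T,m
def proj(name,p):
    T,m=campose(name); q=np.linalg.inv(T)@np.append(p,1)
    return np.round([m['fx']*q[0]/q[2]+m['cx'],m['fy']*q[1]/q[2]+m['cy']],1)
def ray(name,u,v,z,TM=None):
    T,m=TM or campose(name); d=T[:3,:3]@np.array([(u-m['cx'])/m['fx'],(v-m['cy'])/m['fy'],1]); e=T[:3,3]
    return e+d*(z-e[2])/d[2]
def save(name,f,crop=None,scale=1):
    im=grab_frame(name); 
    c=im if crop is None else im[crop[1]:crop[3],crop[0]:crop[2]]
    cv2.imwrite(f,cv2.cvtColor(cv2.resize(c,None,fx=scale,fy=scale,interpolation=cv2.INTER_CUBIC),cv2.COLOR_RGB2BGR)); return im
E
python3 - <<'E'
from h import *
print({k:v for k,v in get_state().items() if k in('t','position','ee_rot','opening')})
for c in ('top','scene'):
    save(c,f'pics/{c}0.png'); T,m=campose(c); print(c,m['fx'],T.round(3).tolist())
    for n in ['knob_center','shaft_top','screw_seat','board_center','torch_stand','torch_center','torch_lens','torch_tail','round_knob','board_holder']:
        for d in pinpoint(c,n)[:3]:
            p=(T@np.append(d['xyz'],1))[:3]; print(n,round(d['score'],2),p.round(3),proj(c,p))
print(camera_model('wrist'))
E
```

```text
pics
{'t': 0.0, 'position': array([ 0.27329458, -0.67099795,  0.23040306]), 'ee_rot': array([ 9.81348772e-01,  1.92234116e-01, -2.27704656e-04, -7.61807405e-04]), 'opening': 0.08538119425322901}
top 434.771266271712 [[0.017, -0.997, 0.075, 0.459], [-1.0, -0.018, -0.008, 0.003], [0.01, -0.075, -0.997, 1.42], [0.0, 0.0, 0.0, 1.0]]
knob_center 0.64 [0.411 0.177 0.015] [263.3 246.4]
knob_center 0.59 [0.5   0.104 0.014] [286.7 218.9]
knob_center 0.59 [ 0.496 -0.     0.023] [319.  220.8]
shaft_top 0.45 [ 0.6   -0.216  0.063] [388.4 188.3]
shaft_top 0.16 [ 0.599 -0.214  0.025] [385.7 190. ]
screw_seat 0.93 [ 0.598 -0.217  0.03 ] [386.9 189.9]
board_center 0.74 [ 0.617 -0.072  0.052] [342.2 182.5]
board_center 0.72 [ 0.602 -0.218  0.062] [388.7 188. ]
torch_stand 0.77 [ 0.634  0.266 -0.002] [238.6 177.6]
torch_stand 0.52 [ 0.616 -0.071  0.056] [341.9 182.8]
torch_center 0.17 [ 0.754  0.136 -0.   ] [279.2 142. ]
torch_tail 0.48 [0.559 0.289 0.139] [221.3 196.4]
round_knob 0.51 [ 0.613 -0.069  0.054] [341.5 183.6]
board_holder 0.59 [ 0.616 -0.107 -0.004] [352.1 184.9]
scene 427.67997421823793 
[... 551 characters left out ...]
 [0.61  0.279 0.085] [425.6 244.4]
torch_lens 0.23 [0.631 0.268 0.001] [414.1 265.4]
torch_tail 0.83 [0.561 0.295 0.131] [438.8 221.2]
round_knob 0.59 [ 0.561 -0.378  0.004] [214.2 186.3]
board_holder 0.62 [ 0.612 -0.108 -0.003] [289.  223.6]
{'fx': 313.5536342693486, 'fy': 313.5536342693486, 'cx': 317.8651966734402, 'cy': 199.30644713982144, 'T_tool_cam': array([[ 1.30546324e-04, -9.64177968e-01, -2.65256158e-01,
         6.78715194e-02],
       [ 9.99999833e-01, -2.35159772e-05,  5.77629906e-04,
        -4.66044658e-04],
       [-5.63175787e-04, -2.65256189e-01,  9.64177804e-01,
        -1.42184229e-01],
       [ 0.00000000e+00,  0.00000000e+00,  0.00000000e+00,
         1.00000000e+00]])}
```

```bash
python3 - <<'E'
import cv2
a=cv2.imread('pics/top0.png')[110:300,180:480]; cv2.imwrite('pics/top0c.png',cv2.resize(a,(789,500),interpolation=cv2.INTER_CUBIC))
E
```

```text
(no output)
```

View pics/top0c.png

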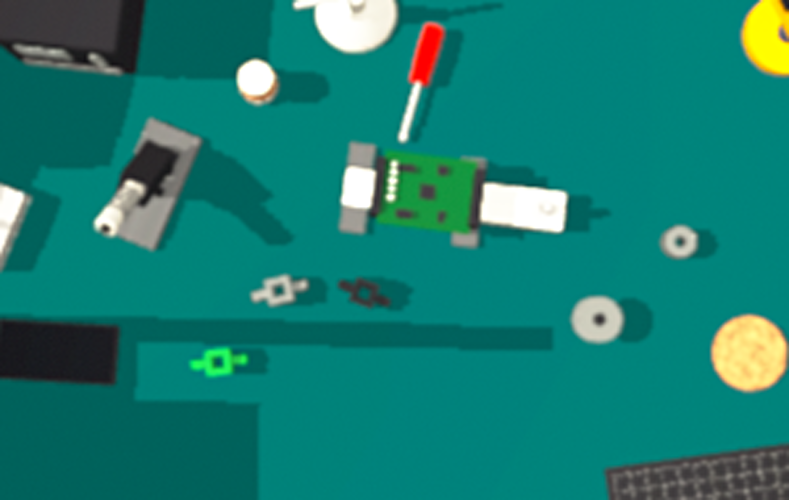

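View pics/scene0.png

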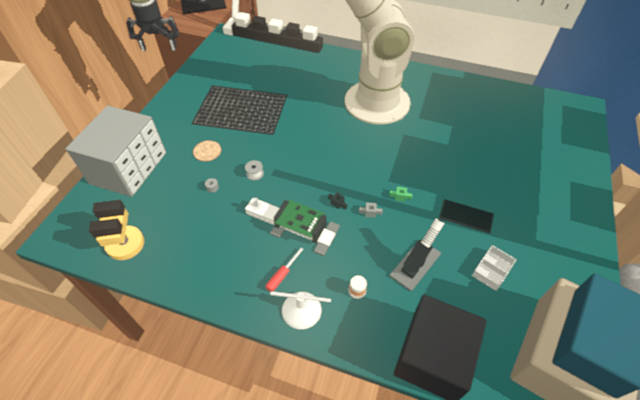

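Look-alikes in the top crop: green winged knob (218,362), dark one (365,292), grey winged knob (279,290), and two round grey items at (680,241) and (598,319). The grey winged knob at about world (0.50, 0.104) fits the description. The torch is in the slanted sleeve at crop (125,195). I'll go over the shaft first, since it's on the way, and look from close by.

```bash
python3 -m inch '[[0.69,0.96,-0.06,0,0,0.75,1],[0.69,0.96,-0.06,0,0,0.75,1],[0.69,0.96,-0.06,0,0,0.75,1],[0.69,0.96,-0.06,0,0,0.75,1],[0.69,0.96,-0.06,0,0,0.75,1],[0.69,0.96,-0.06,0,0,0.75,1],[0.69,0.96,-0.06,0,0,0.75,1],[0.69,0.96,-0.06,0,0,0.75,1],[0.69,0.96,-0.06,0,0,0.75,1],[0.69,0.96,-0.06,0,0,0.75,1],[0.69,0.96,-0.06,0,0,0.75,1],[0.69,0.96,-0.06,0,0,0.75,1],[0.69,0.96,-0.06,0,0,0.75,1],[0.69,0.96,-0.06,0,0,0.75,1],[0.69,0.96,-0.06,0,0,0.75,1],[0.69,0.96,-0.06,0,0,0.75,1],[0.69,0.96,-0.06,0,0,0.75,1],[0.69,0.96,-0.06,0,0,0.75,1],[0.69,0.96,-0.06,0,0,0.75,1],[0,0,0,0,0,0,1]]'
python3 - <<'E'
from h import *
s=get_state();print(s['t'],s['position'],R.from_quat(s['ee_rot']).as_matrix().round(3).tolist())
c='wrist'; save(c,'pics/w1.png',None,1.25); T,m=campose(c)
for n in ['shaft_top','screw_seat','board_center']:
    for d in pinpoint(c,n)[:2]:
        p=(T@np.append(d['xyz'],1))[:3]; print(n,round(d['score'],2),p.round(4),proj(c,p))
E
```

```text
t: 2.77
position: [0.605, -0.2087, 0.203]
ee_rot: [0.612, 0.791, 0.002, 0.0]
ft_force: [1.0, 0.7, -0.2]
opening: 0.0856
gripper_force: 0.0
2.7667 [ 0.60495914 -0.2087013   0.20300401] [[-0.25, 0.968, 0.003], [0.968, 0.25, 0.003], [0.003, 0.004, -1.0]]
shaft_top 0.61 [ 0.5974 -0.2184  0.063 ] [311.3 192. ]
screw_seat 0.96 [ 0.602  -0.2164  0.029 ] [317.9 181.8]
board_center 0.56 [ 0.616  -0.0748  0.0553] [375.2  30.1]
```

View pics/w1.png

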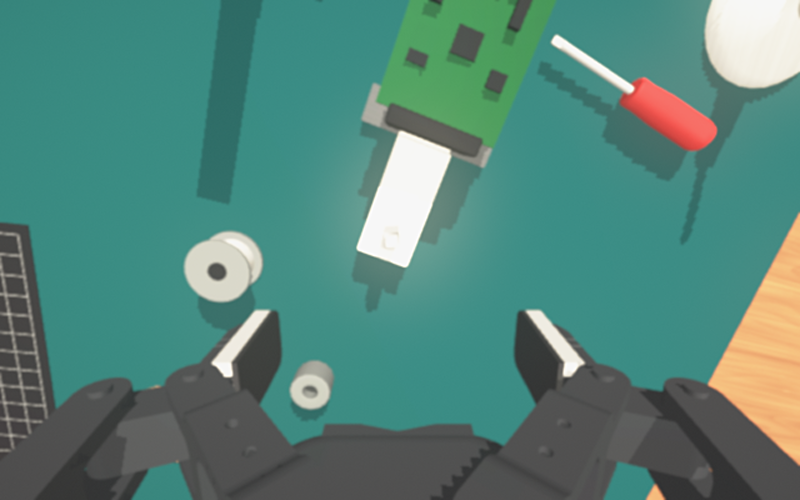

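The picture shows the white rail from (420,140) to (385,260), with the shaft near its end at (391,237). The board is above it. The shaft is overexposed, so I'll enhance a crop.

```bash
python3 - <<'E'
from h import *
im=grab_frame('wrist')[150:225,270:370].astype(float)
g=im.min(2); print(np.percentile(g,[50,90,99]))
g=np.clip((im-190)/65*255,0,255).astype(np.uint8)
cv2.imwrite('pics/w1c.png',cv2.resize(g[:,:,::-1],None,fx=8,fy=8,interpolation=cv2.INTER_CUBIC))
E
```

```text
[100. 247. 251.]
```

View pics/w1c.png

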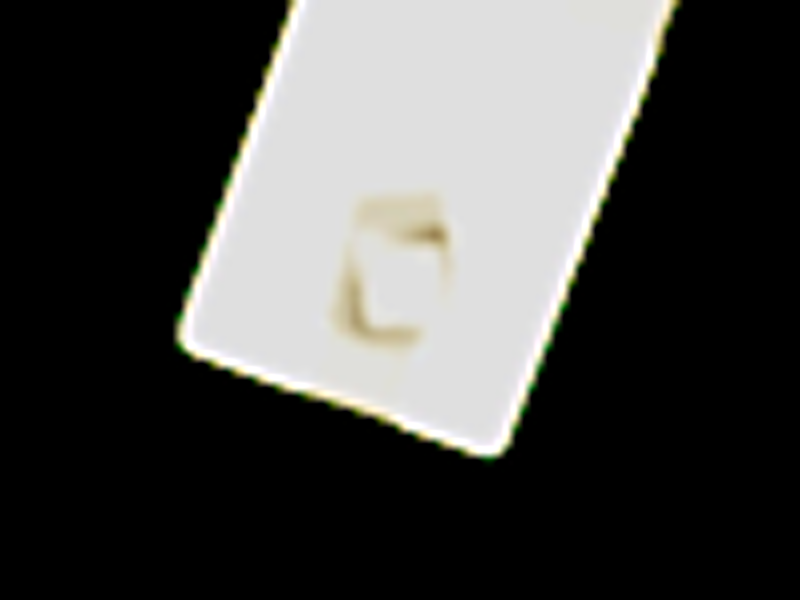

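The shaft shows at crop (395,280). Its sides look turned by several degrees from the rail's, so I'll go closer for one vertical look.

```bash
python3 -m inch '[[0.1,-0.6,-0.8,0,0,0,1],[0.1,-0.6,-0.8,0,0,0,1],[0.1,-0.6,-0.8,0,0,0,1],[0.1,-0.6,-0.8,0,0,0,1],[0.1,-0.6,-0.8,0,0,0,1],[0,0,0,0,0,0,1]]'
python3 - <<'E'
from h import *
c='wrist'; T,m=campose(c); im=grab_frame(c)
for n in ['shaft_top','screw_seat']:
    for d in pinpoint(c,n)[:2]:
        p=(T@np.append(d['xyz'],1))[:3]; print(n,round(d['score'],2),p.round(4),proj(c,p))
u,v=proj(c,[0.6,-0.217,0.061]).astype(int); print(u,v)
x0,y0=max(u-50,0),max(v-38,0)
g=np.clip((im[y0:y0+75,x0:x0+100].astype(float)-170)/85*255,0,255).astype(np.uint8)
print(x0,y0); cv2.imwrite('pics/w2c.png',cv2.resize(g[:,:,::-1],None,fx=8,fy=8,interpolation=cv2.INTER_CUBIC))
E
```

```text
t: 3.52
position: [0.6106, -0.2953, 0.0988]
ee_rot: [0.619, 0.785, -0.002, -0.002]
ft_force: [-1.5, -0.4, -0.3]
opening: 0.0853
gripper_force: 0.0
shaft_top 0.57 [ 0.6037 -0.215   0.061 ] [333.8  96.7]
screw_seat 0.67 [ 0.6049 -0.2134  0.0292] [332.1  98.3]
324 100
274 62
```

View pics/w2c.png

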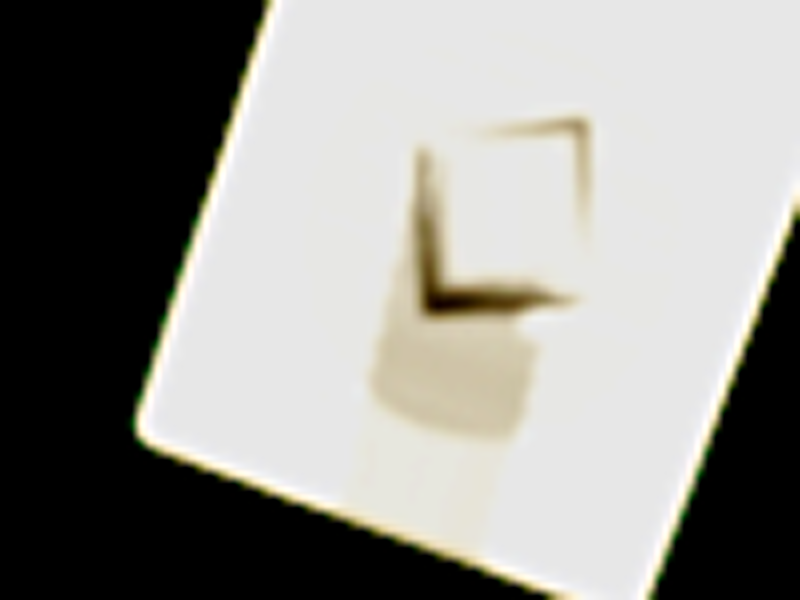

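The square's outer corners are at crop (418,145), (590,118), (583,300) and (425,312). It is turned about 4° from the image axes.

```bash
python3 - <<'E'
from h import *
s=get_state();print(s['t'],s['position'],s['dq'].round(3)); TM=campose('wrist')
C=np.array([(418,145),(590,118),(583,300),(425,312)])/8+[274,62]
P=np.array([ray('wrist',u,v,0.056,TM)[:2] for u,v in C]); print(P.round(4),P.mean(0))
for i in range(4):
    d=P[(i+1)%4]-P[i]; print(np.hypot(*d).round(4),(np.degrees(np.arctan2(d[1],d[0]))%90).round(1))
E
```

```text
3.6667 [ 0.61346542 -0.29054194  0.10334449] [-0.012 -0.021 -0.017 -0.003 -0.    -0.003 -0.   ]
[[ 0.5983 -0.206 ]
 [ 0.6097 -0.2014]
 [ 0.6124 -0.2134]
 [ 0.6016 -0.2169]] [ 0.60549547 -0.20940952]
0.0123 22.1
0.0123 12.9
0.0114 17.9
0.0113 16.7
```

```bash
python3 -m inch '[[0,0,0,0,0,0,1],[0,0,0,0,0,0,1],[0,0,0,0,0,0,1],[0,0,0,0,0,0,1]]'
python3 - <<'E'
from h import *
TM=campose('wrist'); im=grab_frame('wrist'); print(get_state()['position'])
g=np.clip((im[40:160,240:420].astype(float)-170)/85*255,0,255).astype(np.uint8)
g=cv2.resize(g[:,:,::-1],None,fx=8,fy=8,interpolation=cv2.INTER_CUBIC)
t=cv2.imread('pics/w2c.png')[90:340,380:620]
_,s,_,l=cv2.minMaxLoc(cv2.matchTemplate(g,t,cv2.TM_CCOEFF_NORMED)); o=np.array(l)/8+[240,40]-np.array([380,90])/8
print(s,o)
C=np.array([(418,145),(590,118),(583,300),(425,312)])/8+o
P=np.array([ray('wrist',u,v,0.056,TM)[:2] for u,v in C]); print(P.mean(0))
for i in range(4):
    d=P[(i+1)%4]-P[i]; print(np.hypot(*d).round(4),(np.degrees(np.arctan2(d[1],d[0]))%90).round(1))
E
```

```text
t: 4.0
position: [0.6141, -0.2901, 0.1037]
ee_rot: [0.617, 0.787, 0.0, 0.001]
ft_force: [-0.2, 0.5, 0.4]
opening: 0.0852
gripper_force: 0.0
[ 0.61400884 -0.29012624  0.10348989]
0.932049572467804 [266.125  69.625]
[ 0.60268658 -0.21405426]
0.0124 22.3
0.0125 12.6
0.0115 18.0
0.0115 16.4
```

```bash
python3 -m inch '[[-0.28,0.94,0.8,0,0,0,1],[-0.28,0.94,0.8,0,0,0,1],[-0.28,0.94,0.8,0,0,0,1],[-0.28,0.94,0,0,0,0,1],[-0.28,0.94,0,0,0,0,1],[-0.28,0.94,0,0,0,0,1],[-0.28,0.94,0,0,0,0,1],[-0.28,0.94,0,0,0,0,1],[-0.28,0.94,0,0,0,0,1],[-0.28,0.94,0,0,0,0,1],[-0.28,0.94,0,0,0,0,1],[-0.28,0.94,-0.6,0,0,0,1],[-0.28,0.94,-0.6,0,0,0,1],[-0.28,0.94,-0.6,0,0,0,1],[0,0,0,0,0,0,1],[0,0,0,0,0,0,1],[0,0,0,0,0,0,1],[0,0,0,0,0,0,1]]'
python3 - <<'E'
from h import *
c='wrist'; T,m=campose(c); im=grab_frame(c); cv2.imwrite('pics/w3raw.png',im[:,:,::-1])
for d in pinpoint(c,'knob_center')[:3]:
    p=(T@np.append(d['xyz'],1))[:3]; print(round(d['score'],2),p.round(4),proj(c,p))
u,v=proj(c,[0.5,0.104,0.03]).astype(int)
x0,y0=max(u-80,0),max(v-60,0); print(x0,y0)
cv2.imwrite('pics/w3c.png',cv2.resize(im[y0:y0+120,x0:x0+160,::-1],None,fx=5,fy=5,interpolation=cv2.INTER_CUBIC))
np.save('w3T.npy',T)
E
```

```text
t: 5.55
position: [0.5163, 0.0377, 0.1183]
ee_rot: [0.617, 0.787, 0.0, 0.001]
ft_force: [0.6, -0.5, 0.5]
opening: 0.0858
gripper_force: 0.0
0.86 [0.496  0.0074 0.0153] [284.7 227.6]
0.71 [0.4947 0.1089 0.0115] [311.5 103.5]
236 51
```

View pics/w3c.png

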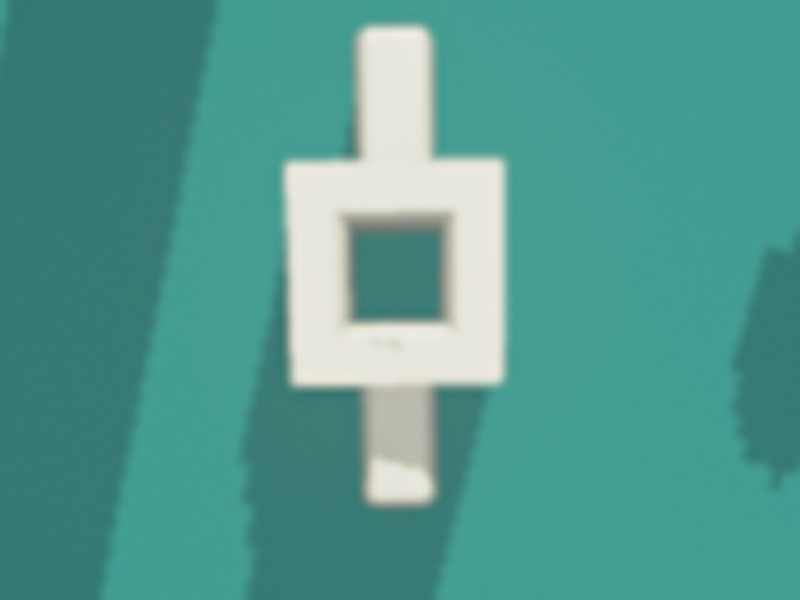

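This is the grey winged knob with a square hole. Its hub corners are at crop (285,160), (505,160), (505,385) and (290,385). Next I compute its pose and the shifts needed.

```bash
python3 - <<'E'
from h import *
TM=(np.load('w3T.npy'),camera_model('wrist'))
C=np.array([(285,160),(505,160),(505,385),(290,385)])/5+[236,51]
P=np.array([ray('wrist',u,v,0.03,TM)[:2] for u,v in C]); c=P.mean(0);print(c)
for i in range(4):
    d=P[(i+1)%4]-P[i]; print(np.hypot(*d).round(4),(np.degrees(np.arctan2(d[1],d[0]))%90).round(1))
s=get_state(); y=R.from_quat(s['ee_rot']).as_matrix()[:,1]; print(s['position'],np.degrees(np.arctan2(y[1],y[0])),(c-s['position'][:2])/.025)
E
```

```text
[0.49805769 0.1077101 ]
0.0304 13.8
0.0304 14.7
0.0308 13.7
0.0304 13.9
[0.51626623 0.03744125 0.11825694] 13.699951371636882 [-0.72834128  2.81075412]
```

```bash
python3 -m inch '[[-0.24,0.94,-0.5,0,0,0,1],[-0.24,0.94,-0.6,0,0,0,1],[-0.25,0.93,-0.8,0,0,0,1],[0,0,-0.8,0,0,0,1],[0,0,-0.7,0,0,0,1],[0,0,-0.5,0,0,0,1],[0,0,-0.3,0,0,0,1],[0,0,-0.2,0,0,0,1],[0,0,-0.12,0,0,0,1],[0,0,0,0,0,0,1],[0,0,0,0,0,0,1],[0,0,0,0,0,0,1],[0,0,0,0,0,0,0],[0,0,0,0,0,0,0],[0,0,0,0,0,0,0],[0,0,0,0,0,0,0],[0,0,0,0,0,0,0],[0,0,0,0,0,0,0]]' 50
```

```text
t: 7.15
position: [0.4976, 0.1088, 0.0051]
ee_rot: [0.617, 0.787, 0.0, 0.0]
ft_force: [-0.1, 0.3, 6.0]
opening: 0.0289
gripper_force: 49.5
```

```bash
python3 -m inch '[[0,0,0.9,0,0,0,0],[0,0,0.9,0,0,0,0],[0,0,0.9,0,0,0,0],[0.3,-0.92,0.85,0,0,0.04,0],[0.3,-0.92,0.85,0,0,0.04,0],[0.3,-0.92,0,0,0,0.04,0],[0.3,-0.92,0,0,0,0.04,0],[0.3,-0.92,0,0,0,0.04,0],[0.3,-0.92,0,0,0,0.04,0],[0.3,-0.92,0,0,0,0.04,0],[0.3,-0.92,0,0,0,0.04,0],[0.3,-0.92,0,0,0,0.04,0],[0.3,-0.92,0,0,0,0.04,0],[0.3,-0.92,0,0,0,0.04,0],[0.3,-0.92,0,0,0,0.04,0],[0.3,-0.92,0,0,0,0.04,0],[0.3,-0.92,0,0,0,0.04,0],[0,0,-0.5,0,0,0,0],[0,0,-0.5,0,0,0,0],[0,0,-0.4,0,0,0,0]]' 50 && python3 -m inch '[[0,0,0,0,0,0,0],[0,0,0,0,0,0,0],[0,0,0,0,0,0,0],[0,0,0,0,0,0,0]]'
python3 - <<'E'
from h import *
s=get_state(); y=R.from_quat(s['ee_rot']).as_matrix()[:,1]; print(np.degrees(np.arctan2(y[1],y[0])),s['position'],(np.array([.6023,-.2130,.080])-s['position'])/.025)
E
```

```text
t: 8.82
position: [0.6016, -0.2125, 0.0782]
ee_rot: [0.595, 0.804, -0.0, -0.001]
ft_force: [-1.1, 0.0, -0.4]
opening: 0.0294
gripper_force: 49.5
t: 9.15
position: [0.6028, -0.2125, 0.0803]
ee_rot: [0.594, 0.804, 0.0, 0.0]
ft_force: [0.9, 0.1, -0.7]
opening: 0.0292
gripper_force: 49.5
17.081449253505415 [ 0.60282037 -0.21249218  0.0803077 ] [-0.02081463 -0.02031285 -0.01230809]
```

```bash
python3 -m inch '[[-0.02,-0.02,-0.2,0,0,0,0],[0,0,-0.2,0,0,0,0],[0,0,-0.2,0,0,0,0],[0,0,-0.15,0,0,0,0],[0,0,-0.15,0,0,0,0],[0,0,0,0,0,0,0],[0,0,0,0,0,0,0]]'
```

```text
t: 9.73
position: [0.6018, -0.2136, 0.0569]
ee_rot: [0.595, 0.804, -0.0, -0.0]
ft_force: [0.9, 0.1, -0.5]
opening: 0.0292
gripper_force: 49.5
```

```bash
python3 -m inch '[[0,0,-0.2,0,0,0,0],[0,0,-0.2,0,0,0,0],[0,0,-0.2,0,0,0,0],[0,0,-0.15,0,0,0,0],[0,0,-0.1,0,0,0,0],[0,0,-0.07,0,0,0,0],[0,0,0,0,0,0,0],[0,0,0,0,0,0,0]]'
```

```text
t: 10.4
position: [0.6017, -0.2137, 0.0351]
ee_rot: [0.595, 0.804, -0.0, 0.0]
ft_force: [-4.2, 0.7, 11.0]
opening: 0.029
gripper_force: 50.8
```

```bash
python3 -m inch '[[0,0,-0.08,0,0,0,0],[0,0,-0.05,0,0,0,0],[0,0,0,0,0,0,0],[0,0,0,0,0,0,0]]'
```

```text
t: 10.73
position: [0.6017, -0.2137, 0.035]
ee_rot: [0.595, 0.804, -0.001, 0.001]
ft_force: [-13.3, 2.6, 43.8]
opening: 0.029
gripper_force: 55.0
```

```bash
python3 -m inch '[[0,0,0.11,0,0,0,0],[0,0,0,0,0,0,0.6],[0,0,0,0,0,0,0.8],[0,0,0,0,0,0,1],[0,0,0,0,0,0,1],[0,0,0,0,0,0,1],[0,0,0.3,0,0,0,1],[0,0,0.6,0,0,0,1],[0,0,0.9,0,0,0,1],[0,0,1,0,0,0,1],[0,0,1,0,0,0,1],[0,0,1,0,0,0,1],[0,0,1,0,0,0,1],[0,0,0.5,0,0,0,1],[0,0,0,0,0,0,1],[0,0,0,0,0,0,1]]'
python3 - <<'E'
from h import *
c='wrist'; save(c,'pics/w4.png',(220,120,420,270),4); T,m=campose(c)
for n in ['knob_center','screw_seat','board_center']:
    for d in pinpoint(c,n)[:2]:
        p=(T@np.append(d['xyz'],1))[:3]; print(n,round(d['score'],2),p.round(4),proj(c,p))
E
```

```text
t: 12.07
position: [0.602, -0.2139, 0.1915]
ee_rot: [0.595, 0.804, 0.0, 0.0]
ft_force: [-0.1, 0.1, -0.1]
opening: 0.0856
gripper_force: 0.0
knob_center 0.93 [ 0.6039 -0.2131  0.0413] [320.2 186.9]
screw_seat 0.92 [ 0.6025 -0.2147  0.0297] [318.2 185.5]
board_center 0.87 [ 0.614  -0.0695  0.054 ] [385.4  26.8]
```

View pics/w4.png

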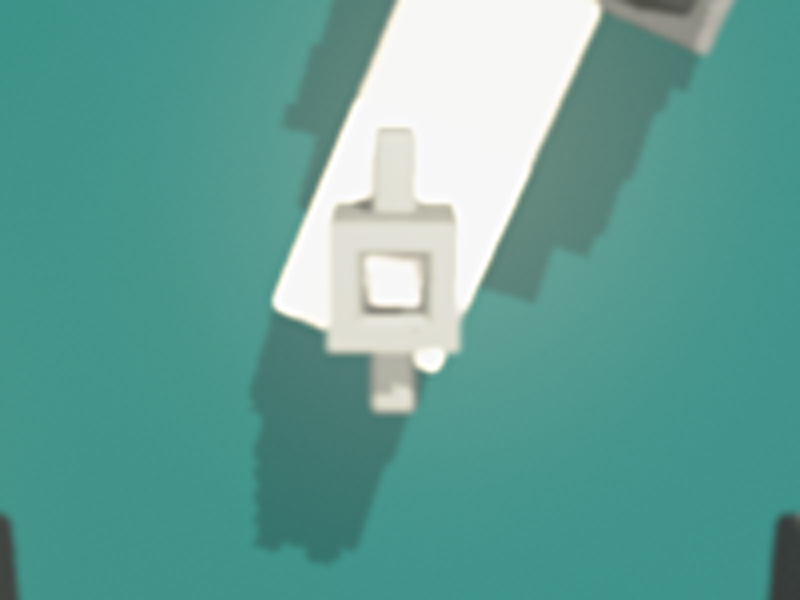

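The knob is seated: the hub sits at (395,280) with the shaft showing inside the hole. On to the torch.

```bash
python3 -m inch '[[0,0.98,0.12,0,0,0.48,1],[0,0.98,0.12,0,0,0.48,1],[0,0.98,0.12,0,0,0.48,1],[0,0.98,0.12,0,0,0.48,1],[0,0.98,0.12,0,0,0.48,1],[0,0.98,0.12,0,0,0.48,1],[0,0.98,0.12,0,0,0.48,1],[0,0.98,0.12,0,0,0.48,1],[0,0.98,0.12,0,0,0.48,1],[0,0.98,0.12,0,0,0.48,1],[0,0.98,0.12,0,0,0.48,1],[0,0.98,0.12,0,0,0.48,1],[0,0.98,0.12,0,0,0.48,1],[0,0.98,0.12,0,0,0.48,1],[0,0.98,0.12,0,0,0.48,1],[0,0.98,0.12,0,0,0.48,1],[0,0.98,0.12,0,0,0.48,1],[0,0.98,0.12,0,0,0.48,1],[0,0.98,0.12,0,0,0.48,1],[0,0.98,0.12,0,0,0.48,1]]' && python3 -m inch '[[0,0,0,0,0,0,1],[0,0,0,0,0,0,1],[0,0,0,0,0,0,1],[0,0,0,0,0,0,1]]'
python3 - <<'E'
from h import *
c='wrist'; im=save(c,'pics/w5.png',None,1.25); T,m=campose(c); np.save('w5T.npy',T)
print(get_state()['joint_pos'].round(2))
for n in ['torch_tail','torch_center','torch_stand','torch_lens']:
    for d in pinpoint(c,n)[:2]:
        p=(T@np.append(d['xyz'],1))[:3]; print(n,round(d['score'],2),p.round(4),proj(c,p))
r=trace(c,'torch_center')
if r: M=r[0]['region']; np.save('w5M.npy',M); v,u=np.nonzero(M); print(r[0]['score'],M.sum(),u.min(),u.max(),v.min(),v.max(),cv2.minAreaRect(np.c_[u,v].astype(np.float32)))
E
```

```text
t: 13.93
position: [0.6016, 0.2773, 0.2501]
ee_rot: [0.155, 0.988, -0.0, -0.001]
ft_force: [-0.3, -0.4, 0.2]
opening: 0.0855
gripper_force: 0.0
t: 14.27
position: [0.6021, 0.2749, 0.2504]
ee_rot: [0.157, 0.988, -0.001, -0.0]
ft_force: [0.6, -0.3, -0.4]
opening: 0.0854
gripper_force: 0.0
[-0.05  0.6  -0.73  1.7   0.46  1.02  0.31]
torch_tail 0.71 [0.5595 0.2987 0.141 ] [328.8 137.6]
torch_tail 0.64 [0.6083 0.2768 0.0862] [320.9 187.1]
torch_center 0.7 [0.6103 0.2765 0.0883] [321.  189.5]
torch_stand 0.91 [ 0.6278  0.2706 -0.0048] [319.9 186.3]
torch_stand 0.48 [ 0.5756  0.4731 -0.0021] [467.2  95.4]
0.61 1740 310 340 131 200 ((324.564208984375, 165.53762817382812), (28.337095260620117, 69.24627685546875), 3.8140745162963867)
```

View pics/w5.png

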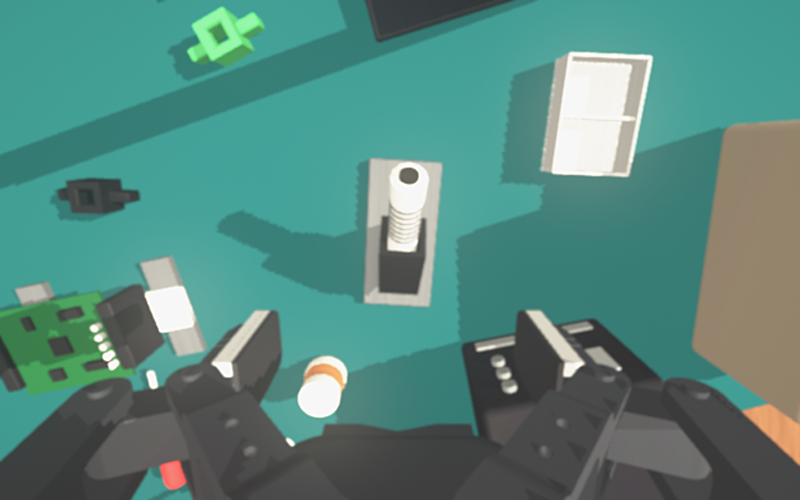

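The picture shows the stand's base plate with corners (370,158), (441,162), (430,306) and (364,303). The torch's tail face is at (409,176) and the sleeve below it at (402,265).

```bash
python3 - <<'E'
from h import *
TM=(np.load('w5T.npy'),camera_model('wrist'))
P=np.array([ray('wrist',u/1.25,v/1.25,0.010,TM)[:2] for u,v in [(370,158),(441,162),(430,306),(364,303)]])
c=P.mean(0); d=(P[0]+P[1]-P[2]-P[3])/2; L=np.hypot(*d); d/=L; print('stand',c,L,np.hypot(*(P[1]-P[0])),'az of -x',np.degrees(np.arctan2(d[1],d[0])))
tail=ray('wrist',409/1.25,176/1.25,0.1375,TM)[:2]; print('tail',tail,'pred',c+d*0.0695)
v=tail-c; print(np.hypot(*v),np.degrees(np.arctan2(v[1],v[0])))
E
```

```text
stand [0.62754895 0.27106586] 0.14911725872622275 0.06782397241797815 az of -x 158.7917975821158
tail [0.5616708 0.2965806] pred [0.56275604 0.29620804]
0.07064653463009006 158.82851311994244
```

```bash
python3 -m inch '[[-0.37,0.17,0,0,0,-0.54,1],[-0.36,0.17,-0.19,-0.355,-0.915,0,1],[-0.36,0.17,-0.19,-0.355,-0.915,0,1],[-0.36,0.17,-0.19,-0.355,-0.915,0,1],[-0.36,0.17,-0.19,-0.355,-0.915,0,1],[-0.36,0.17,-0.19,-0.355,-0.915,0,1],[-0.36,0.17,-0.19,-0.355,-0.915,0,1],[-0.36,0.17,-0.19,-0.355,-0.915,0,1],[0,0,-0.19,-0.355,-0.915,0,1],[0,0,0,0,0,0,1],[0,0,0,0,0,0,1],[0,0,0,0,0,0,1],[0,0,0,0,0,0,1]]'
cat > tgt.py <<'E'
from h import *
import sys
d=np.array([-0.932,0.362]); a=np.array([-0.659,0.256,0.707]); mouth=np.array([.6089,.2783,.088])
def err(along):
    s=get_state(); M=R.from_quat(s['ee_rot'])
    z=-a/np.linalg.norm(a); y=np.array([0.362,0.932,0]); x=np.cross(y,z); G=R.from_matrix(np.c_[x,y,z])
    p=mouth+a*(along-0.019)
    print('joints',s['joint_pos'].round(2),'pos',s['position'].round(4)); print('shift',((p-s['position'])/.025).round(2),'turn',((G*M.inv()).as_rotvec()/.1).round(2))
err(float(sys.argv[1]))
E
python3 tgt.py 0.14
```

```text
t: 15.65
position: [0.5314, 0.309, 0.2142]
ee_rot: [0.171, 0.909, -0.071, 0.374]
ft_force: [-0.4, -0.2, -0.3]
opening: 0.0853
gripper_force: 0.0
joints [-0.77  0.53 -0.33  2.18  1.37  0.96 -0.98] pos [0.5314 0.309  0.2142]
shift [-0.09  0.01 -1.63] turn [-0.01 -0.04  0.01]
```

```bash
python3 -m inch '[[-0.05,0,-0.82,0,-0.02,0,1],[-0.04,0,-0.81,0,-0.02,0,1],[0,0,0,0,0,0,1],[0,0,0,0,0,0,1],[0.5,-0.2,-0.54,0,0,0,1],[0.5,-0.2,-0.54,0,0,0,1],[0.5,-0.2,-0.54,0,0,0,1],[0.4,-0.15,-0.43,0,0,0,1],[0.3,-0.11,-0.32,0,0,0,1],[0.2,-0.08,-0.21,0,0,0,1],[0,0,0,0,0,0,1],[0,0,0,0,0,0,1],[0,0,0,0,0,0,1]]'; python3 tgt.py 0.04
```

```text
t: 16.73
position: [0.5875, 0.2871, 0.1088]
ee_rot: [0.169, 0.908, -0.07, 0.376]
ft_force: [0.4, -0.5, 0.1]
opening: 0.0846
gripper_force: 0.0
joints [-0.7   0.73 -0.27  2.19  1.65  0.92 -1.21] pos [0.5875 0.2871 0.1088]
shift [ 0.3  -0.14 -0.24] turn [-0.    0.01 -0.02]
```

```bash
python3 -m inch '[[0.15,-0.07,-0.12,0,0,0,1],[0.12,-0.06,-0.1,0,0,0,1],[0,0,0,0,0,0,1],[0,0,0,0,0,0,0],[0,0,0,0,0,0,0],[0,0,0,0,0,0,0],[0,0,0,0,0,0,0],[0,0,0,0,0,0,0],[0,0,0,0,0,0,0],[0,0,0,0,0,0,0]]' 70; python3 tgt.py 0.04
```

```text
t: 17.57
position: [0.5943, 0.2833, 0.1027]
ee_rot: [0.169, 0.908, -0.07, 0.376]
ft_force: [-3.8, -0.3, 3.7]
opening: 0.0226
gripper_force: 68.2
joints [-0.69  0.74 -0.27  2.19  1.67  0.92 -1.22] pos [0.5943 0.2833 0.1027]
shift [0.03 0.01 0.  ] turn [ 0.01  0.   -0.02]
```

```bash
python3 -m inch '[[-0.13,0.05,0.14,0,0,0,0],[-0.26,0.1,0.28,0,0,0,0],[-0.26,0.1,0.28,0,0,0,0],[-0.4,0.155,0.43,0,0,0,0],[-0.4,0.155,0.43,0,0,0,0],[-0.4,0.155,0.43,0,0,0,0],[-0.4,0.155,0.43,0,0,0,0],[-0.4,0.155,0.43,0,0,0,0],[0,0,0,0,0,0,0],[0,0,0,0,0,0,0]]'; python3 tgt.py 0.14
```

```text
t: 18.4
position: [0.5278, 0.31, 0.1748]
ee_rot: [0.169, 0.908, -0.069, 0.377]
ft_force: [0.4, -0.4, -2.2]
opening: 0.0229
gripper_force: 68.6
joints [-0.79  0.6  -0.32  2.22  1.45  0.96 -1.11] pos [0.5278 0.31   0.1748]
shift [ 0.05 -0.03 -0.05] turn [-0.01  0.01 -0.03]
```

```bash
python3 -m inch '[[0,0,0.6,0,0,0,0],[0,0,1,0,0,0,0],[0,0,1,0,0,0,0],[0,0,1,0,0,0,0],[0,0,1,0,0,0,0],[0.21,-0.9,0,0.355,0.915,0,0],[0.21,-0.9,0,0.355,0.915,0,0],[0.21,-0.9,0,0.355,0.915,0,0],[0.21,-0.9,0,0.355,0.915,0,0],[0.21,-0.9,0,0.355,0.915,0,0],[0.21,-0.9,0,0.355,0.915,0,0],[0.21,-0.9,0,0.355,0.915,0,0],[0.21,-0.9,0,0.355,0.915,0,0],[0.21,-0.9,0,0,0,0,0],[0.21,-0.9,0,0,0,0,0],[0.21,-0.9,0,0,0,0,0],[0.21,-0.9,0,0,0,0,0],[0.21,-0.9,0,0,0,0,0],[0.2,-0.8,0,0,0,0,0],[0,0,0,0,0,0,0]]' && python3 -m inch '[[0.2,-0.6,0,0,0,0,0],[0.2,-0.4,0,0,0,0,0],[0.2,-0.4,0,0,0,0,0],[0,0,0,0,0,0,0],[0,0,0,0,0,0,0],[0,0,0,0,0,0,0],[0,0,0,0,0,0,0]]'
python3 - <<'E'
from h import *
s=get_state(); print(s['position'],R.from_quat(s['ee_rot']).as_matrix()[:,2].round(4),s['joint_pos'].round(2))
for c in ('wrist','scene'):
    im=grab_frame(c); cv2.imwrite(f'pics/f_{c}.png',im[:,:,::-1]); T,m=campose(c)
    for n in ['torch_lens','torch_tail','torch_center','board_center']:
        for d in pinpoint(c,n)[:2]:
            p=(T@np.append(d['xyz'],1))[:3]; print(c,n,round(d['score'],2),p.round(4),proj(c,p))
w=cv2.imread('pics/f_wrist.png'); s=cv2.imread('pics/f_scene.png')[100:300,180:460]
cv2.imwrite('pics/f.png',np.vstack([cv2.resize(w[:,140:500],(450,300))if 0 else cv2.resize(w,(480,300)),cv2.resize(s,(480,300))]))
E
```

```text
t: 20.07
position: [0.5999, -0.003, 0.2868]
ee_rot: [0.187, 0.982, -0.007, 0.016]
ft_force: [-0.3, -0.7, -1.6]
opening: 0.0227
gripper_force: 68.7
t: 20.65
position: [0.6142, -0.0304, 0.2882]
ee_rot: [0.183, 0.983, -0.005, 0.017]
ft_force: [-0.2, 0.4, -1.6]
opening: 0.0229
gripper_force: 68.7
[ 0.61420669 -0.03036511  0.28818681] [ 0.0306 -0.0163 -0.9994] [ 0.3   0.44 -0.5   1.8   0.28  0.95  0.88]
wrist torch_lens 0.79 [ 0.6175 -0.029   0.1984] [320.7 202.2]
wrist torch_lens 0.61 [ 0.6111 -0.026   0.3362] [324.5 307. ]
wrist torch_tail 0.7 [ 0.6108 -0.0267  0.3366] [322.6 307.5]
wrist torch_tail 0.44 [ 0.6136 -0.0301  0.2676] [317.2 235.1]
wrist torch_center 0.78 [ 0.6154 -0.0319  0.2646] [315.7 236.5]
wrist torch_center 0.4 [ 0.6126 -0.0272  0.3361] [323.5 310.9]
wrist board_center 0.82 [ 0.6162 -0.0719  0.055 ] [287.3 176.6]
wrist board_center 0.16 [ 0.6146 -0.1085 -0.0054] [267.1 174.6]
scene torch_lens 0.75 [ 0.6161 -0.0313  0.1977] [312.  188.8]
scene torch_tail 0.61 [ 0.6112 -0.0287  0.3351] [312.9 149.8]
scene torch_tail 0.45 [ 0.4689 -0.2827 -0.0005] [254.5 173.5]
scene torch_center 0.57 [ 0.6145 -0.0304  0.265 ] [312.1 170.9]
scene board_center 0.95 [ 0.6164 -0.0696  0.053 ] [299.9 217.5]
```

View pics/f.png

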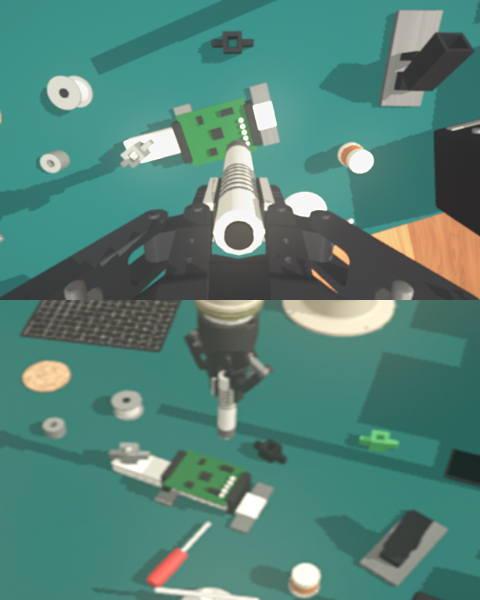

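The torch is held in line with the tool, 2° off upright, and the knob is still on the shaft. I'll level it, centre it over the board and lower it.

```bash
python3 -m inch '[[0.02,-0.4,0,0.08,0.15,0,0],[0.02,-0.4,0,0.08,0.16,0,0],[0.02,-0.4,-0.3,0,0,0,0],[0.02,-0.42,-0.4,0,0,0,0],[0,0,-0.5,0,0,0,0],[0,0,-0.5,0,0,0,0],[0,0,-0.4,0,0,0,0],[0,0,-0.25,0,0,0,0],[0,0,-0.15,0,0,0,0],[0,0,0,0,0,0,0],[0,0,0,0,0,0,0],[0,0,0,0,0,0,0],[0,0,0,0,0,0,0]]'
cat > fin.py <<'E'
from h import *
s=get_state(); print(s['position'],R.from_quat(s['ee_rot']).as_matrix()[:,2].round(4),s['dq'].round(3))
for c in ('wrist','scene','top'):
    grab_frame(c); T,m=campose(c)
    for n in ['torch_lens','torch_tail','board_center','knob_center']:
        for d in pinpoint(c,n)[:1]:
            p=(T@np.append(d['xyz'],1))[:3]; print(c,n,round(d['score'],2),p.round(4))
E
python3 fin.py
```

```text
t: 22.23
position: [0.6168, -0.0717, 0.2263]
ee_rot: [0.183, 0.983, -0.0, 0.0]
ft_force: [-0.6, 0.2, -1.5]
opening: 0.0227
gripper_force: 68.7
[ 0.61675626 -0.07170041  0.22630849] [ 8.e-04 -8.e-04 -1.e+00] [ 0.001 -0.001  0.001  0.001  0.001 -0.001 -0.   ]
wrist torch_lens 0.59 [ 0.6156 -0.0713  0.1341]
wrist torch_tail 0.95 [ 0.616  -0.0685  0.2751]
wrist board_center 0.7 [ 0.6147 -0.072   0.0573]
wrist knob_center 0.91 [0.4972 0.006  0.0117]
scene torch_lens 0.65 [ 0.6148 -0.0709  0.1327]
scene torch_tail 0.62 [ 0.614  -0.0727  0.2703]
scene board_center 0.71 [ 0.6165 -0.0707  0.0549]
scene knob_center 0.75 [ 0.5981 -0.2193  0.0464]
top torch_tail 0.72 [ 0.4172  0.3787 -0.004 ]
top board_center 0.88 [ 0.616  -0.073   0.0546]
top knob_center 0.66 [0.4954 0.0026 0.0213]
```

The lens is about 79 mm above the board centre, upright and still, and the knob is seated. Handing in.

```bash
python3 -c "
from workcell import *
print(close_job())"
```

```text
the job is handed in; nothing more can be done
None
```

The grey winged knob is pushed fully home on the locking screw and released, and the torch is held upright, lens down, about 8 cm above the middle of the board; the job was handed in at about 22 s of the 64 s limit.

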